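# Clamp a stool plank in the jig with the one-hand ratchet clamp

## Robot

A 6-joint arm with a two-finger parallel gripper is mounted at the origin on a cart in front of the work surface, level with it; the furniture and walls round the work are solid. World frame = base frame: x ahead of the robot, y to its left, z up, the work surface at z = 0. Lengths are in mm, angles in rad, forces in N, time in s.
With the tool pointing down it reaches from about 400 to 825 mm from the base axis. Payload 7 kg.
Tool frame: the origin (TCP) lies midway between the tips of the shut fingers; the grasp point (between the pads) lies 19 mm behind it; y points along the fingers, x is the direction in which the jaws open and shut, and the axes are right-handed (so a half turn about y gives the same grasp; the last joint's range is limited). The gripper opens to 85 mm and grips with 20 to 120 N. Pads are 22 mm wide; open, the fingers measure 114 mm over their backs; the gripper's body (76 mm by 85 mm) begins 54 mm behind the grasp point. The pads swing forward as they close: fully open they stand 13 mm farther back than shut.
Start: joints at [1.601, 0.359, 0.012, 0, -1.224, -0.288], TCP at [172.104, 652.668, 231.302] pointing down, gripper open.
Joint ranges: [-3.07, 3.07], [-1.43, 2.12], [-1.02, 1.25], [-3.03, 1.67], [-3.05, -0], [-3.03, 3.03]. Speed limits (rad/s): [2.39, 2.39, 3.01, 3.14, 3.14, 3.14].

## Interface

Orientations are given as [roll, pitch, yaw] about the fixed x, y, z axes, in that order (R = Rz(yaw) Ry(pitch) Rx(roll)).
In Python, from plant import env gives the robot as it stands.
- The arm moves only by the tool servo_tool, never from a script. Its argument "motion" is a list of rows, each an object with "delta_rot": the turn, a rotation vector about the tool's x, y, z in rad, a list of three; "translation": the shift along the tool's x, y, z in m, a list of three; "grip": the gripper command: -1 is fully open, 1 is shut, values between are in proportion. A call has exactly 10 rows; each row shifts and turns the pose as measured when the row begins, along the tool's axes as they then stand; what a row does not reach is not made up. A row lasts 1/8 s, in which the tool goes at most 62.5 mm and 10.7 degrees, less where a joint would pass 70% of its speed; a pose out of reach is approached as far as the arm can. A call with a gripper value outside its range is refused whole. The fingers move at their own pace and stop on an object; "squeeze" is the grip in N (left out, the last holds). Time passes only in rows, so rows that do not move let the fingers close, or fill a call up. It gives the time, the measured TCP pose, the force and the opening at its end, in the units of the state.
- env.state(): the state, without advancing time (a new reading comes with each control period).
- env.snapshot(name): name is "scene" or "side" or "wrist"; returns a dict with "pixels" (384x512x3 uint8, red, green, blue), "camera_matrix" (3x3 intrinsics, pixels), "rvec" (rotation vector, rad) and "tvec" (3), from world to camera coordinates, as OpenCV has them. Camera axes: x right, y down, z forward; pixel columns grow to the right and rows downward; lengths in mm; the calibration is good to about 2 mm. A picture is of the moment at which its call begins. There is no depth.
- env.close_job(): hands the job in, once; it reports no verdict.
The state is a dict: "clock": time; "joint_positions": joint angles; "joint_velocities": joint speeds; "effort": joint torques, N m; "tcp_pos": TCP position; "tool_rot": TCP orientation; "wrist_force": force on the tool from outside, world axes, zero at the start; "torque": the same for the moment, N m; "gripper_width": opening from 0.0 (shut) to 1.0 (fully open).
Only numpy, scipy, OpenCV 4.12 (cv2) and the standard library are available. Lean on these libraries where they do the work, as an engineer would, in place of code of your own. Each camera call takes 0.05 s, during which the arm holds its last target. There are 200 camera calls.

## Task

The marking gauge was left lying in the mouth of the clamping jig, between the clamp's jaw and the end of the plank: lift it out and set it down flat on the bench top, off the jig, without dropping it. Then pump the ratchet clamp's trigger against its handle, stroke after stroke, until the jaw has pushed the plank home, flush against the wooden stop; touch the clamp by its trigger and handle only, and squeeze lightly, since a hard squeeze would bow the plank. Finish with the gripper still holding the trigger squeezed so that the plank stays snugly gripped, and leave the other things on the bench alone.

Things in the scene. Friction and masses are not known exactly. Their poses are not given: they have to be found in the camera images.
- jig: Clamping jig, fixed: plywood board 150 x 535 x 17 mm on the bench. Origin on the bench top under the clamp's rod; own y along the rod from clamp to stop, own x away from the handle's side. Board spans x -75..75, y -235..300 mm. A wooden stop stands at its +y end; the ratchet clamp, lying on its side, is bolted on at y -226..-120, up to 66 mm high; its rod tail reaches y = -305.
- stop: The wooden end stop on the jig's board, 136 mm wide, 34 mm thick, top 53 mm above the bench. Origin: middle of the lower edge of its face towards the plank, 17 mm above the bench; axes as the jig's (its face is at its own y = 0; the plank comes from -y).
- plank: Drilled walnut plank to be clamped, 138 (own x) x 292 (own y) x 26 mm, 0.4 to 0.9 kg, loose, lying lengthwise on the jig's board between jaw and stop. Origin: centre of its underside. Starts 3 to 8 mm short of the stop, up to 4 mm off centre and 0.015 rad askew; home, its origin is 146 mm from the stop's face.
- jaw: The clamp's moving jaw, a steel plate 60 mm wide, 42 mm high with a rubber face, on the end of the toothed rod. Origin: middle of the rubber face, 41 mm above the bench; own y points to the plank. Moves only forwards along the jig's y. Starts 38 to 60 mm from the plank's end.
- rod: Toothed steel rod carrying the jaw, 14 mm wide, top 54 mm above the bench, teeth 5 mm apart. Origin: the jig's origin when fully drawn back; it moves along the jig's y with the jaw. A holding pawl stops it going back; 4 N of friction. Each full squeeze of the trigger advances it about 10 mm (the first 8 to 14 mm): 5 to 7 strokes in all, the last stalling part way.
- handle: The clamp's fixed rubber handle, a bar 98 mm long (own x), 20 mm thick (own y), 30 mm high, overhanging the board, bare bench below. Origin: the place to grip, in mid-section, 46 mm above the bench, reached from above. Own y is the squeezing direction, from handle to trigger; own x runs along it towards the rod. One finger goes behind it (own y < -10 mm), the other in front of the trigger.
- trigger: Steel trigger blade 9 mm thick, 33 to 59 mm above the bench, 100 mm long from its pivot (origin: pivot axis, bench height). Springs back when let go. At the grip place its front is at the handle's own y = 40 mm released (50 mm over handle and trigger), 21 mm fully squeezed (31 mm over both, blade parallel to handle). A gripper centred at the handle's y = 6 mm needs 75 to 80 mm opening.
- trigger_pad (a point): The point to press, in the middle of the trigger's front face (the side away from the handle), 46 mm above the bench, 62 mm from the pivot.
- lever (a joint): Trigger angle: 0 released, 0.30 rad fully squeezed. Return spring 3.5 N at the pad released, 6.5 N squeezed. Driving the plank takes 12 to 17 N at the pad. Once the plank is home the trigger stalls short of 0.30 (a fresh squeeze: at 0.09 to 0.16 rad, 39 to 44 mm over handle and trigger) and the jaw presses with 1.35 times the pad force less 10 N. Let go, the jaw keeps its place, not its pressure.
- gauge: Wooden marking gauge, 0.16 kg, loose: stock block 56 (own x) x 24 (own y) x 55 mm with thumbscrew on top (to 70 mm); beam 18 x 200 x 19 mm through it along own y, underside 18 mm up. Origin: centre of the stock's underside. The stock stands on the bench 8 to 18 mm in front of the board, half the beam lies over the board between jaw and plank. Grip the stock across its 56 mm, 25 to 50 mm up.
- beam_end_1 (a point): End of the gauge's beam at own y = +100 mm, 28 mm above its underside.
- beam_end_2 (a point): End of the gauge's beam at own y = -100 mm, 28 mm above its underside.
- leg_1: Bystander: a turned beech stool leg, 36 x 205 x 37 mm, loose, to the left of the jig, beyond its stop; long along own y.
- leg_2: Bystander: a turned stool leg, 37 x 198 x 38 mm, loose, to the right of the jig.
- leg_3: Bystander: a turned stool leg, 38 x 210 x 38 mm, loose, to the right of the jig, beside the other.
- small_bowl: Bystander: a small black bowl, 96 mm across, 56 mm high, to the right of the jig, beyond the rod's tail.
- spare_plank: Bystander: a second drilled plank, 142 x 286 x 26 mm, loose, at the left side of the bench.

How it is judged:
By the outcome, as a careful person would: the job done as asked, in the order asked, and still so for the second after the job is handed in, while the arm keeps its last pose, push and grip.
It also fails if it takes over 61 s, if anything falls off the work surface, if the arm or the gripper's body presses on something with over 40 N, if the wrist force passes 120 N, or if a joint passes its speed limit or range.

## Working session

There is one attempt and no reset: what is moved stays moved. The work goes in short steps, Python scripts to look and compute and a tool call to move; the robot and the scene stay as the last step left them, time stands still between calls to the robot, and variables do not carry over. Pictures are saved under pics/ and viewed, about 8 in all and at most 12, crops included, and the job is handed in when it is done.

Besides the shell and the picture viewer there is one more tool, called after "Emit:" in YAML: its name, and indented under it one key for each argument. servo_tool: Moves the arm, as the interface text tells. Its arguments: {"type":"object","properties":{"motion":{"type":"array"},"squeeze":{"type":"number"}},"required":["motion"]}

```bash
mkdir -p pics; cat > h.py <<'E'
import numpy as np, cv2
from plant import env
def snap(n,f=None):
    s=env.snapshot(n)
    if f: cv2.imwrite('pics/'+f,s["pixels"][:,:,::-1])
    return s
def ray(s,uv,z):
    R=cv2.Rodrigues(np.array(s["rvec"],float))[0];t=np.array(s["tvec"],float).ravel()
    d=R.T@np.linalg.inv(s["camera_matrix"])@np.array([uv[0],uv[1],1.]);c=-R.T@t
    return c+d*(z-c[2])/d[2]
def proj(s,P):
    return cv2.projectPoints(np.array(P,float).reshape(-1,3),np.array(s["rvec"],float),np.array(s["tvec"],float),np.array(s["camera_matrix"],float),None)[0].reshape(-1,2)
E
python3 - <<'E'
from h import *
import pickle
d={n:snap(n) for n in("scene","side","wrist")}
pickle.dump(d,open('s0.pkl','wb'))
a=[d[n]["pixels"][:,:,::-1] for n in("scene","side")]
for n,i in zip(("scene","side"),a): cv2.imwrite(f'pics/{n}0.png',cv2.resize(i,(800,600),interpolation=cv2.INTER_CUBIC))
print(env.state())
E
```

```text
{'clock': 0.15, 'joint_positions': array([ 1.60112832e+00,  3.59233039e-01,  1.12757288e-02, -2.59461631e-04,
       -1.22409743e+00, -2.88115634e-01]), 'joint_velocities': array([-0.00020219, -0.00297764,  0.00380253, -0.00039213,  0.001694  ,
        0.0009128 ]), 'effort': array([-7.80991304e-04, -5.83870590e+01,  2.93649763e+01,  6.94038615e+00,
       -4.25851104e-03, -5.59687763e-06]), 'tcp_pos': array([172.00418417, 652.34305823, 230.57391344]), 'tool_rot': array([-1.57067261e+00, -1.27585668e-03, -1.82866836e+00]), 'wrist_force': array([-0.06522408, -0.18884945,  0.65349578]), 'torque': array([-0.03337497, -0.01214043, -0.01128615]), 'gripper_width': 0.9984020083316042}
```

View pics/scene0.png

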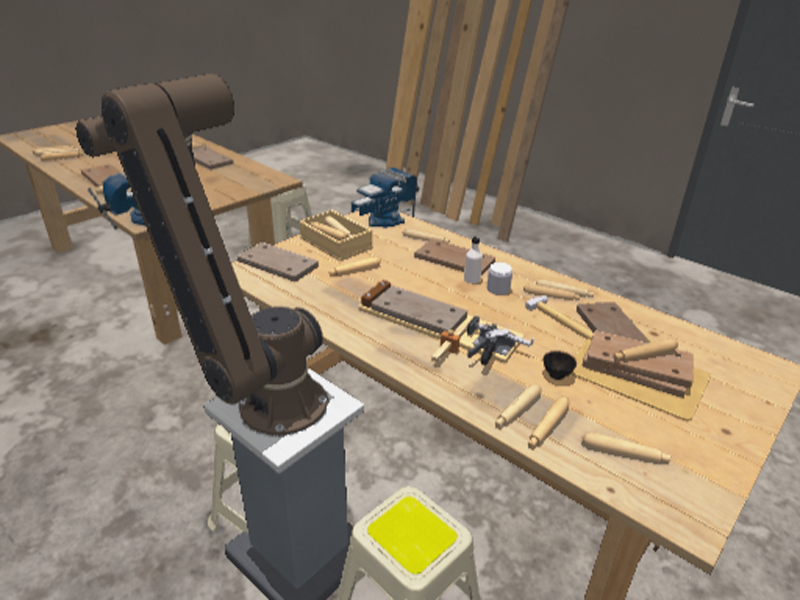

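View pics/side0.png

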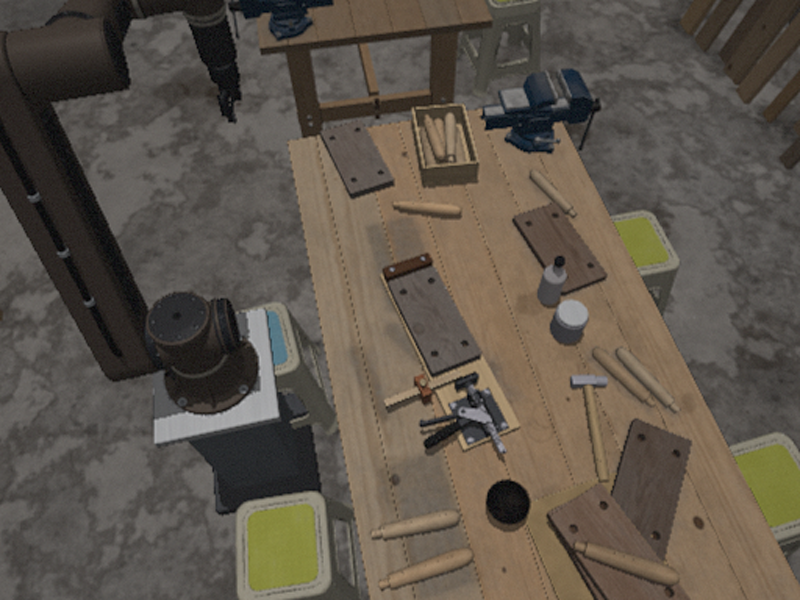

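The scene picture shows the jig at about (360..530, 285..360). In the side picture the stop is at (408,266), the plank at (435,320), the gauge stock at (423,388) and the handle at (440,432).

```bash
python3 - <<'E'
from h import *
import pickle
d=pickle.load(open('s0.pkl','rb'));s=d["side"];k=1.5625
for n,u,z in [("boardL",(467,450),17),("boardR",(519,428),17),("plankNL",(431,373),43),("plankNR",(480,357),43),("stopL",(386,276),53),("stopR",(430,256),53),("stock",(423,382),60),("beam1",(386,404),28),("beam2",(452,376),28),("rodtail",(501,450),50),("jawtop",(466,380),62),("handleend",(427,443),55),("bowl",(508,500),40),("leg2",(415,525),20),("leg3",(427,567),20)]:
    print(n,ray(s,(u[0]/k,u[1]/k),z).round())
x=s["pixels"][:,:,::-1][200:320,220:350]
cv2.imwrite('pics/crop1.png',cv2.resize(x,(650,600),interpolation=cv2.INTER_CUBIC))
E
```

```text
boardL [ 569. -350.   17.]
boardR [ 704. -326.   17.]
plankNL [ 532. -152.   43.]
plankNR [ 661. -138.   43.]
stopL [483. 145.  53.]
stopR [613. 182.  53.]
stock [ 505. -178.   60.]
beam1 [ 409. -200.   28.]
beam2 [ 582. -165.   28.]
rodtail [ 639. -377.   50.]
jawtop [ 606. -197.   62.]
handleend [ 479. -325.   55.]
bowl [ 622. -485.   40.]
leg2 [ 412. -486.   20.]
leg3 [ 417. -574.   20.]
```

View pics/crop1.png

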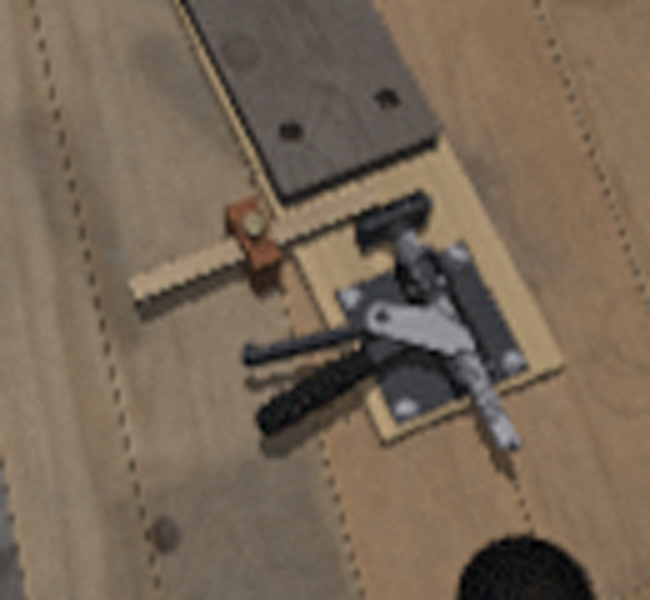

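The crop shows the gauge stock at (255,250), jaw at (395,225), trigger tip at (250,355) and handle end at (265,415). The jig's yaw is about 0.18. I'll move above the gauge and take a close look.

Emit:
servo_tool:
  motion:
    - {"translation":[0.032,0,0.04],"delta_rot":[0,0,0],"grip":-1}
    - {"translation":[0.032,0,0.04],"delta_rot":[0,0,0],"grip":-1}
    - {"translation":[0.032,0,0.04],"delta_rot":[0,0,0],"grip":-1}
    - {"translation":[0.032,0,0.04],"delta_rot":[0,0,0],"grip":-1}
    - {"translation":[0.032,0,0.04],"delta_rot":[0,0,0],"grip":-1}
    - {"translation":[0.032,0,0.04],"delta_rot":[0,0,0],"grip":-1}
    - {"translation":[0.032,0,0.04],"delta_rot":[0,0,0],"grip":-1}
    - {"translation":[0.032,0,0.04],"delta_rot":[0,0,0],"grip":-1}
    - {"translation":[0.032,0,0.04],"delta_rot":[0,0,0],"grip":-1}
    - {"translation":[0.032,0,0.04],"delta_rot":[0,0,0],"grip":-1}
  squeeze: 20

```text
clock: 1.4
tcp_pos: [483.4, 229.9, 229.2]
tool_rot: [-1.57, -0.005, -1.822]
wrist_force: [1.6, 0.8, 0.7]
gripper_width: 1.0
```

Emit:
servo_tool:
  motion:
    - {"translation":[0.044,0,0.003],"delta_rot":[0,-0.045,0],"grip":-1}
    - {"translation":[0.044,0,0.003],"delta_rot":[0,-0.045,0],"grip":-1}
    - {"translation":[0.044,0,0.003],"delta_rot":[0,-0.045,0],"grip":-1}
    - {"translation":[0.044,0,0.003],"delta_rot":[0,-0.045,0],"grip":-1}
    - {"translation":[0.044,0,0.003],"delta_rot":[0,-0.045,0],"grip":-1}
    - {"translation":[0.044,0,0.003],"delta_rot":[0,-0.045,0],"grip":-1}
    - {"translation":[0.044,0,0.003],"delta_rot":[0,-0.045,0],"grip":-1}
    - {"translation":[0.044,0,0.003],"delta_rot":[0,-0.045,0],"grip":-1}
    - {"translation":[0.044,0,0.003],"delta_rot":[0,-0.045,0],"grip":-1}
    - {"translation":[0.0,0,0.0],"delta_rot":[0,0,0],"grip":-1}

```text
clock: 2.65
tcp_pos: [481.9, -180.0, 230.2]
tool_rot: [-1.574, -0.005, -1.408]
wrist_force: [-0.9, 0.8, 0.0]
gripper_width: 1.0
```

```bash
python3 - <<'E'
from h import *
import pickle
s=snap("wrist");pickle.dump(s,open('w1.pkl','wb'))
cv2.imwrite('pics/w1.png',cv2.resize(s["pixels"][:,:,::-1],(800,600)))
st=env.state();print(st["tcp_pos"],st["tool_rot"],ray(s,(256,192),30))
E
```

```text
[ 481.69068458 -178.96429853  230.21271703] [-1.57339066 -0.00485038 -1.40817561] [ 451.32888933 -194.64476768   30.        ]
```

View pics/w1.png

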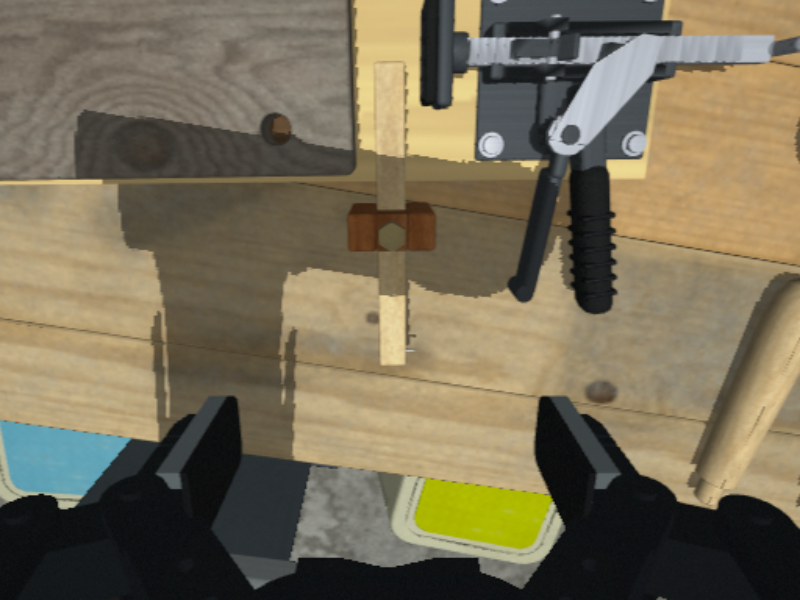

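The wrist view shows the gauge stock centred at (392,227) with beam ends at (390,62) and (393,365). The jaw face is at x=422, the trigger runs (560,165)–(521,290) and the handle (588,165)–(596,310).

```bash
python3 - <<'E'
from h import *
import pickle
s=pickle.load(open('w1.pkl','rb'));k=1.5625
p=lambda u,z:ray(s,(u[0]/k,u[1]/k),z)
for n,u,z in [("screw",(392,236),70),("stTL",(349,205),55),("stTR",(435,205),55),("stBR",(435,250),55),("stBL",(349,250),55),("beamfar",(390,62),37),("beamnear",(393,364),37),("boardC",(648,178),17),("boardLft",(20,183),17),("pivot",(570,133),66),("trigTop@tip",(512,288),59),("hEndL",(576,305),61),("hEndR",(614,305),61),("hTopL",(570,170),61),("hTopR",(607,170),61),("jawfaceT",(422,5),62),("jawfaceB",(422,105),62),("rodtail",(772,48),54),("rodtop",(480,50),54),("plank",(356,172),43),("leg",(705,490),20),("legtop",(790,285),20)]:
    print(n,p(u,z).round(1))
c=-cv2.Rodrigues(np.array(s["rvec"]))[0].T@np.array(s["tvec"]).ravel();print("cam",c)
E
```

```text
screw [ 503.  -179.8   70. ]
stTL [ 514.9 -151.1   55. ]
stTR [ 523.4 -203.5   55. ]
stBR [ 495.7 -208.8   55. ]
stBL [ 486.9 -155.    55. ]
beamfar [ 600.5 -162.8   37. ]
beamnear [ 404.9 -197.3   37. ]
boardC [ 560.3 -347.6   17. ]
boardLft [488.3  72.9  17. ]
pivot [ 577.1 -270.5   66. ]
trigTop@tip [ 480.  -261.8   59. ]
hEndL [ 475.9 -304.7   61. ]
hEndR [ 479.9 -328.9   61. ]
hTopL [ 557.2 -277.9   61. ]
hTopR [ 560.8 -299.6   61. ]
jawfaceT [ 627.9 -175.5   62. ]
jawfaceB [ 578.4 -184.6   62. ]
rodtail [ 640.7 -375.4   54. ]
rodtop [ 612.8 -212.2   54. ]
plank [ 534.2 -152.1   43. ]
leg [ 325.1 -473.4   20. ]
legtop [ 504.4 -471.6   20. ]
cam [ 560.02007767 -166.0320724   372.720452  ]
```

Emit:
servo_tool:
  motion:
    - {"translation":[0.0015,0.024,0.008],"delta_rot":[0,-0.012,0],"grip":-1}
    - {"translation":[0.0015,0.024,0.008],"delta_rot":[0,0,0],"grip":-1}
    - {"translation":[0.0015,0.024,0.006],"delta_rot":[0,0,0],"grip":-1}
    - {"translation":[0,0.024,0],"delta_rot":[0,0,0],"grip":-1}
    - {"translation":[0,0.024,0],"delta_rot":[0,0,0],"grip":-1}
    - {"translation":[0,0.024,0],"delta_rot":[0,0,0],"grip":-1}
    - {"translation":[0,0.024,0],"delta_rot":[0,0,0],"grip":-1}
    - {"translation":[0,0.024,0],"delta_rot":[0,0,0],"grip":-1}
    - {"translation":[0,0.018,0],"delta_rot":[0,0,0],"grip":-1}
    - {"translation":[0,0,0],"delta_rot":[0,0,0],"grip":-1}

```text
clock: 3.95
tcp_pos: [504.7, -171.1, 15.7]
tool_rot: [-1.571, -0.004, -1.39]
wrist_force: [-0.4, -0.5, 0.7]
gripper_width: 1.0
```

Emit:
servo_tool:
  motion:
    - {"translation":[0.005,0.001,-0.0015],"delta_rot":[0,0,0],"grip":-1}
    - {"translation":[0.004,0.001,-0.001],"delta_rot":[0,0,0],"grip":-1}
    - {"translation":[0,0,0],"delta_rot":[0,0,0],"grip":0.2}
    - {"translation":[0,0,0],"delta_rot":[0,0,0],"grip":1}
    - {"translation":[0,0,0],"delta_rot":[0,0,0],"grip":1}
    - {"translation":[0,0,0],"delta_rot":[0,0,0],"grip":1}
    - {"translation":[0,0,0],"delta_rot":[0,0,0],"grip":1}
    - {"translation":[0,0,0],"delta_rot":[0,0,0],"grip":1}
    - {"translation":[0,0,0],"delta_rot":[0,0,0],"grip":1}
    - {"translation":[0,0,0],"delta_rot":[0,0,0],"grip":1}
  squeeze: 30

```text
clock: 5.2
tcp_pos: [505.2, -180.3, 16.3]
tool_rot: [-1.567, -0.005, -1.389]
wrist_force: [-0.7, 0.3, -0.6]
gripper_width: 0.644
```

```bash
python3 - <<'E'
from h import *
import pickle
s=pickle.load(open('w1.pkl','rb'));k=1.5625
for u in [(20,424),(120,437),(330,462),(380,470)]: print(ray(s,(u[0]/k,u[1]/k),0).round())
s=pickle.load(open('s0.pkl','rb'))["side"]
for u in [(290,145),(318,300),(342,430)]: print(ray(s,(u[0]/k,u[1]/k),0).round())
print(env.state()["joint_positions"])
E
```

```text
[285.  96.   0.]
[285.  14.   0.]
[ 289. -163.    0.]
[ 287. -206.    0.]
[294. 742.   0.]
[293. 146.   0.]
[ 294. -230.    0.]
[ 0.0259035   0.37223035 -0.55336556  0.00692362 -0.64060193  1.7207741 ]
```

Emit:
servo_tool:
  motion:
    - {"translation":[0,-0.01,0],"delta_rot":[0,0,0],"grip":1}
    - {"translation":[0,-0.015,0],"delta_rot":[0,0,0],"grip":1}
    - {"translation":[0,-0.02,0],"delta_rot":[0,0,0],"grip":1}
    - {"translation":[0,-0.02,0],"delta_rot":[0,0,0],"grip":1}
    - {"translation":[0,-0.02,0],"delta_rot":[0,0,0],"grip":1}
    - {"translation":[0,-0.02,-0.01],"delta_rot":[0,0,0],"grip":1}
    - {"translation":[-0.02,0,-0.01],"delta_rot":[0,0,0],"grip":1}
    - {"translation":[-0.03,0,-0.01],"delta_rot":[0,0,0],"grip":1}
    - {"translation":[-0.03,0,-0.01],"delta_rot":[0,0,0],"grip":1}
    - {"translation":[-0.03,0,-0.01],"delta_rot":[0,0,0],"grip":1}

```text
clock: 6.45
tcp_pos: [435.9, -79.6, 133.8]
tool_rot: [-1.558, -0.006, -1.393]
wrist_force: [-0.0, 0.7, -1.7]
gripper_width: 0.646
```

Emit:
servo_tool:
  motion:
    - {"translation":[-0.008,0,-0.006],"delta_rot":[0,0.157,0],"grip":1}
    - {"translation":[-0.008,0,-0.006],"delta_rot":[0,0.157,0],"grip":1}
    - {"translation":[-0.008,0,-0.006],"delta_rot":[0,0.157,0],"grip":1}
    - {"translation":[-0.008,0,-0.006],"delta_rot":[0,0.157,0],"grip":1}
    - {"translation":[-0.008,0,-0.006],"delta_rot":[0,0.157,0],"grip":1}
    - {"translation":[-0.008,0,-0.006],"delta_rot":[0,0.157,0],"grip":1}
    - {"translation":[-0.008,0,-0.006],"delta_rot":[0,0.157,0],"grip":1}
    - {"translation":[-0.008,0,-0.006],"delta_rot":[0,0.157,0],"grip":1}
    - {"translation":[-0.008,0,-0.006],"delta_rot":[0,0.157,0],"grip":1}
    - {"translation":[-0.008,0,-0.006],"delta_rot":[0,0.157,0],"grip":1}

```text
clock: 7.7
tcp_pos: [425.9, 13.9, 145.6]
tool_rot: [-1.57, 0.029, -3.011]
wrist_force: [0.3, -0.2, -1.2]
gripper_width: 0.645
```

Emit:
servo_tool:
  motion:
    - {"translation":[0,0.015,0],"delta_rot":[0,0,-0.02],"grip":1}
    - {"translation":[0,0.02,0],"delta_rot":[0,0,-0.009],"grip":1}
    - {"translation":[0,0.02,0],"delta_rot":[0,0,0],"grip":1}
    - {"translation":[0,0.02,0],"delta_rot":[0,0,0],"grip":1}
    - {"translation":[0,0.015,0],"delta_rot":[0,0,0],"grip":1}
    - {"translation":[0,0.012,0],"delta_rot":[0,0,0],"grip":1}
    - {"translation":[0,0.01,0],"delta_rot":[0,0,0],"grip":1}
    - {"translation":[0,0.006,0],"delta_rot":[0,0,0],"grip":1}
    - {"translation":[0,0,0],"delta_rot":[0,0,0],"grip":1}
    - {"translation":[0,0,0],"delta_rot":[0,0,0],"grip":1}

```text
clock: 8.95
tcp_pos: [425.5, 12.8, 23.2]
tool_rot: [-1.572, -0.003, -2.986]
wrist_force: [0.1, -0.0, -1.5]
gripper_width: 0.644
```

Emit:
servo_tool:
  motion:
    - {"translation":[0,0.003,0],"delta_rot":[0,0,0],"grip":1}
    - {"translation":[0,0.002,0],"delta_rot":[0,0,0],"grip":1}
    - {"translation":[0,0.0015,0],"delta_rot":[0,0,0],"grip":1}
    - {"translation":[0,0.001,0],"delta_rot":[0,0,0],"grip":1}
    - {"translation":[0,0.0,0],"delta_rot":[0,0,0],"grip":1}
    - {"translation":[0,0,0],"delta_rot":[0,0,0],"grip":1}
    - {"translation":[0,0,0],"delta_rot":[0,0,0],"grip":1}
    - {"translation":[0,0,0],"delta_rot":[0,0,0],"grip":1}
    - {"translation":[0,0,0],"delta_rot":[0,0,0],"grip":1}
    - {"translation":[0,0,0],"delta_rot":[0,0,0],"grip":1}

```text
clock: 10.2
tcp_pos: [426.1, 13.2, 16.3]
tool_rot: [-1.572, -0.001, -2.985]
wrist_force: [-0.6, 0.2, 0.3]
gripper_width: 0.645
```

Emit:
servo_tool:
  motion:
    - {"translation":[0,0,0],"delta_rot":[0,0,0],"grip":-1}
    - {"translation":[0,0,0],"delta_rot":[0,0,0],"grip":-1}
    - {"translation":[0,0,0],"delta_rot":[0,0,0],"grip":-1}
    - {"translation":[0,0,0],"delta_rot":[0,0,0],"grip":-1}
    - {"translation":[0,-0.01,0],"delta_rot":[0,0,0],"grip":-1}
    - {"translation":[0,-0.025,0],"delta_rot":[0,0,0],"grip":-1}
    - {"translation":[0,-0.03,0],"delta_rot":[0,0,0],"grip":-1}
    - {"translation":[0,-0.035,0],"delta_rot":[0,0,0],"grip":-1}
    - {"translation":[0,-0.035,0],"delta_rot":[0,0,0],"grip":-1}
    - {"translation":[0,-0.02,0],"delta_rot":[0,0,0],"grip":-1}
  squeeze: 20

```text
clock: 11.45
tcp_pos: [425.5, 12.4, 178.5]
tool_rot: [-1.571, -0.002, -2.985]
wrist_force: [-0.0, 0.8, -0.7]
gripper_width: 1.004
```

Emit:
servo_tool:
  motion:
    - {"translation":[0.005,0,0.032],"delta_rot":[0,-0.175,0],"grip":-1}
    - {"translation":[0.01,0,0.03],"delta_rot":[0,-0.175,0],"grip":-1}
    - {"translation":[0.0155,0,0.028],"delta_rot":[0,-0.175,0],"grip":-1}
    - {"translation":[0.02,0,0.025],"delta_rot":[0,-0.175,0],"grip":-1}
    - {"translation":[0.024,0,0.021],"delta_rot":[0,-0.175,0],"grip":-1}
    - {"translation":[0.0275,0,0.0165],"delta_rot":[0,-0.175,0],"grip":-1}
    - {"translation":[0.03,0,0.0115],"delta_rot":[0,-0.175,0],"grip":-1}
    - {"translation":[0.0315,0,0.008],"delta_rot":[0,-0.175,0],"grip":-1}
    - {"translation":[0.032,0,0.003],"delta_rot":[0,-0.175,0],"grip":-1}
    - {"translation":[0.032,0,0],"delta_rot":[0,-0.175,0],"grip":-1}

```text
clock: 12.7
tcp_pos: [444.5, -315.4, 189.2]
tool_rot: [-1.559, -0.002, -1.174]
wrist_force: [0.3, 0.4, 0.0]
gripper_width: 0.998
```

```bash
python3 - <<'E'
from h import *
import pickle
s=snap("wrist");pickle.dump(s,open('w2.pkl','wb'))
cv2.imwrite('pics/w2.png',cv2.resize(s["pixels"][:,:,::-1],(800,600)))
st=env.state();print(st["tcp_pos"],st["tool_rot"],st["joint_positions"])
E
```

```text
[ 445.57016847 -318.0507981   189.04428861] [-1.55986583 -0.00322257 -1.16106656] [-0.2651206   0.17730507 -0.33639922 -0.00498211 -1.04654947  2.24813543]
```

View pics/w2.png

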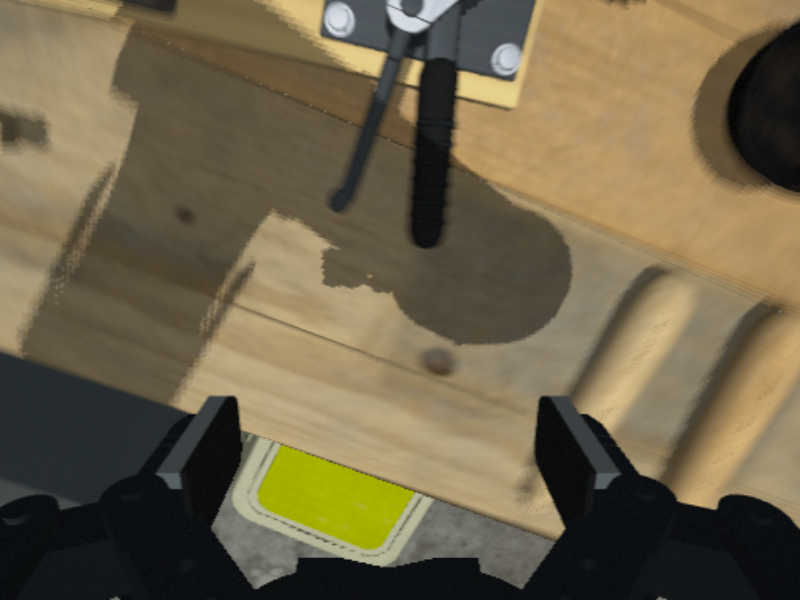

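The handle runs from (438,60) to (426,243) and the trigger from (400,40) to (340,205). There is slight motion blur; the gripper is nearly aligned with the handle.

```bash
python3 - <<'E'
from h import *
import pickle
s=snap("wrist");pickle.dump(s,open('w3.pkl','wb'));st=env.state();print(st["tcp_pos"],st["tool_rot"])
d=cv2.absdiff(s["pixels"],pickle.load(open('w2.pkl','rb'))["pixels"]).mean();print(d)
k=1.5625
# dark-object edges per row in the still image
g=cv2.cvtColor(s["pixels"],cv2.COLOR_RGB2GRAY)
cv2.imwrite('pics/w3c.png',cv2.resize(s["pixels"][0:190,170:360,::-1],(600,600),interpolation=cv2.INTER_CUBIC))
E
```

```text
[ 444.94715133 -316.53720653  188.72175595] [-1.5598995  -0.00219706 -1.17564418]
8.944997151692709
```

View pics/w3c.png

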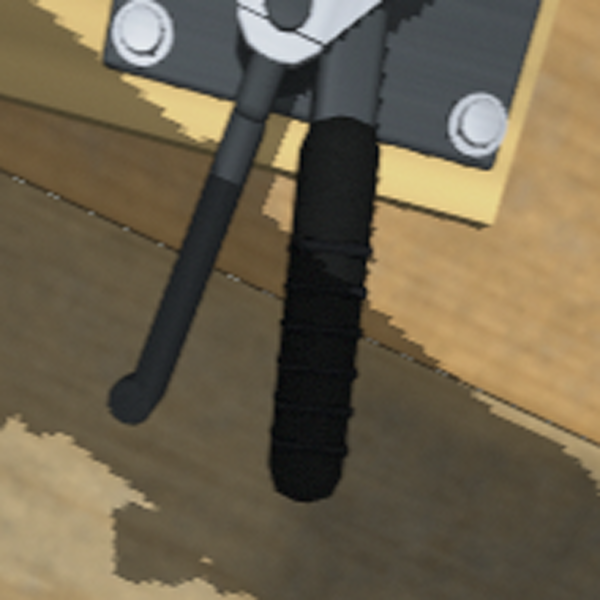

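The sharp crop shows the handle's end centres at about (340,122) and (307,500), and the trigger's outer edge from (213,180) to (135,370).

```bash
python3 - <<'E'
from h import *
import pickle
s=pickle.load(open('w3.pkl','rb'));k=600/190
p=lambda u,z:ray(s,(170+u[0]/k,u[1]/k),z)
for z in(46,55):
  a,b=p((307,500),z),p((340,122),z)
  d=(b-a)[:2];L=np.hypot(*d);ex=d/L;ey=np.array([-ex[1],ex[0]]);c=((a+b)/2)[:2]
  w=[(p((x,150),z)[:2]-c)@ey for x in(302,378)]+[(p((x,450),z)[:2]-c)@ey for x in(272,347)]
  t=[p(u,56)[:2] for u in((213,180),(135,370))]; t=[((q-c)@ex,(q-c)@ey) for q in t]
  yaw=np.arctan2(d[1],d[0]);g=c+6*ey
  print(z,"L",L,"c",c,"yaw",yaw,"edges",np.round(w,1),"trig",np.round(t,1),"goal",g,"toolyaw",yaw-np.pi/2)
  y0=-1.1756;tx=np.array([np.cos(y0),np.sin(y0)]);tz=np.array([-np.sin(y0),np.cos(y0)]);D=g-np.array([444.95,-316.54]);print(D@tx,D@tz)
E
```

```text
46 L 97.45993542943017 c [ 516.27714426 -309.71510064] yaw 0.34090024298387656 edges [  9.1 -10.3  10.9  -9.9] trig [[ 32.   31. ]
 [-15.4  48.6]] goal [ 514.27113027 -304.06037625] toolyaw -1.22989608381102
15.170192872166442 68.78244949753565
55 L 94.40024596237323 c [ 516.27804145 -308.98242134] yaw 0.3409002429838768 edges [  8.8 -10.   10.6  -9.6] trig [[ 31.8  30.3]
 [-15.7  48. ]] goal [ 514.27202745 -303.32769695] toolyaw -1.2298960838110198
14.49433316546621 69.06535128629214
```

Emit:
servo_tool:
  motion:
    - {"translation":[0.005,0.005,0.024],"delta_rot":[-0.011,0.03,0],"grip":-1}
    - {"translation":[0.005,0.01,0.024],"delta_rot":[0,0.024,0],"grip":-1}
    - {"translation":[0.005,0.015,0.023],"delta_rot":[0,0,0],"grip":-1}
    - {"translation":[0,0.02,0],"delta_rot":[0,0,0],"grip":-1}
    - {"translation":[0,0.02,0],"delta_rot":[0,0,0],"grip":-1}
    - {"translation":[0,0.02,0],"delta_rot":[0,0,0],"grip":-1}
    - {"translation":[0,0.01,0],"delta_rot":[0,0,0],"grip":-1}
    - {"translation":[0,0,0],"delta_rot":[0,0,0],"grip":-1}
    - {"translation":[0,0,0],"delta_rot":[0,0,0],"grip":-1}
    - {"translation":[0,0,0],"delta_rot":[0,0,0],"grip":-1}

```text
clock: 14.05
tcp_pos: [518.8, -303.3, 93.5]
tool_rot: [-1.567, -0.005, -1.244]
wrist_force: [0.8, 0.3, 0.1]
gripper_width: 0.995
```

Emit:
servo_tool:
  motion:
    - {"translation":[0,0.012,-0.001],"delta_rot":[0,-0.014,0],"grip":-1}
    - {"translation":[0,0.015,-0.001],"delta_rot":[0,0,0],"grip":-1}
    - {"translation":[0,0.015,0],"delta_rot":[0,0,0],"grip":-1}
    - {"translation":[0,0.012,0],"delta_rot":[0,0,0],"grip":-1}
    - {"translation":[0,0.01,0],"delta_rot":[0,0,0],"grip":-1}
    - {"translation":[0,0.006,0],"delta_rot":[0,0,0],"grip":-1}
    - {"translation":[0,0,0],"delta_rot":[0,0,0],"grip":-1}
    - {"translation":[0,0,0],"delta_rot":[0,0,0],"grip":-1}
    - {"translation":[0,0,0],"delta_rot":[0,0,0],"grip":-1}
    - {"translation":[0,0,0],"delta_rot":[0,0,0],"grip":-1}

```text
clock: 15.3
tcp_pos: [517.6, -304.5, 19.1]
tool_rot: [-1.566, -0.005, -1.229]
wrist_force: [-0.0, -0.2, -0.1]
gripper_width: 0.997
```

Emit:
servo_tool:
  motion:
    - {"translation":[-0.0015,-0.002,0],"delta_rot":[0,0,0],"grip":-1}
    - {"translation":[0,0,0],"delta_rot":[0,0,0],"grip":1}
    - {"translation":[0,0,0],"delta_rot":[0,0,0],"grip":1}
    - {"translation":[0,0,0],"delta_rot":[0,0,0],"grip":1}
    - {"translation":[0,0,0],"delta_rot":[0,0,0],"grip":1}
    - {"translation":[0,0,0],"delta_rot":[0,0,0],"grip":1}
    - {"translation":[0,0,0],"delta_rot":[0,0,0],"grip":1}
    - {"translation":[0,0,0],"delta_rot":[0,0,0],"grip":1}
    - {"translation":[0,0,0],"delta_rot":[0,0,0],"grip":1}
    - {"translation":[0,0,0],"delta_rot":[0,0,0],"grip":1}
  squeeze: 20

```text
clock: 16.55
tcp_pos: [516.2, -303.6, 22.2]
tool_rot: [-1.567, -0.006, -1.23]
wrist_force: [0.1, -0.6, 0.5]
gripper_width: 0.357
```

Emit:
servo_tool:
  motion:
    - {"translation":[0,0,0],"delta_rot":[0,0,0],"grip":-1}
    - {"translation":[0,0,0],"delta_rot":[0,0,0],"grip":-1}
    - {"translation":[0,0,0],"delta_rot":[0,0,0],"grip":-1}
    - {"translation":[0,0,0],"delta_rot":[0,0,0],"grip":-1}
    - {"translation":[0,0,0],"delta_rot":[0,0,0],"grip":1}
    - {"translation":[0,0,0],"delta_rot":[0,0,0],"grip":1}
    - {"translation":[0,0,0],"delta_rot":[0,0,0],"grip":1}
    - {"translation":[0,0,0],"delta_rot":[0,0,0],"grip":1}
    - {"translation":[0,0,0],"delta_rot":[0,0,0],"grip":1}
    - {"translation":[0,0,0],"delta_rot":[0,0,0],"grip":1}

```text
clock: 17.8
tcp_pos: [515.2, -304.0, 22.4]
tool_rot: [-1.568, -0.005, -1.231]
wrist_force: [0.3, 1.5, 0.9]
gripper_width: 0.358
```

```bash
python3 - <<'E'
from h import *
a=snap("side");b=env.snapshot("wrist")
import pickle;pickle.dump((a,b),open('p2.pkl','wb'))
x=cv2.resize(a["pixels"][150:310,210:350,::-1],(525,600),interpolation=cv2.INTER_CUBIC)
cv2.imwrite('pics/p2.png',x)
E
```

```text
(no output)
```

View pics/p2.png

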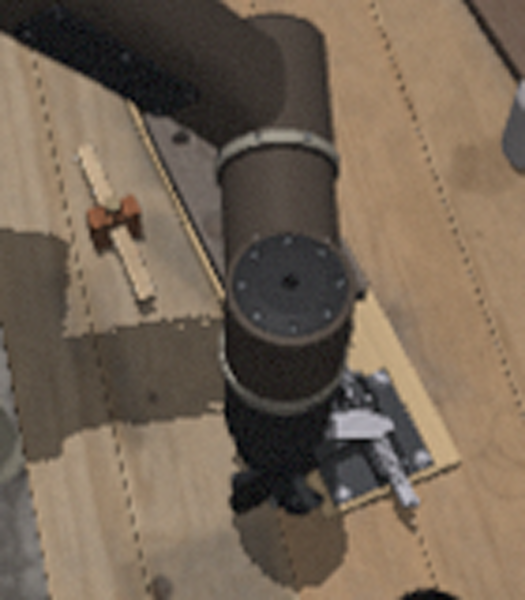

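The gauge stands flat on the bench at (115,220), clear of the board. I'll continue pumping.

Emit:
servo_tool:
  motion:
    - {"translation":[0,0,0.001],"delta_rot":[0,0,0],"grip":-1}
    - {"translation":[0,0,0],"delta_rot":[0,0,0],"grip":-1}
    - {"translation":[0,0,0],"delta_rot":[0,0,0],"grip":-1}
    - {"translation":[0,0,0],"delta_rot":[0,0,0],"grip":-1}
    - {"translation":[0,0,0],"delta_rot":[0,0,0],"grip":1}
    - {"translation":[0,0,0],"delta_rot":[0,0,0],"grip":1}
    - {"translation":[0,0,0],"delta_rot":[0,0,0],"grip":1}
    - {"translation":[0,0,0],"delta_rot":[0,0,0],"grip":1}
    - {"translation":[0,0,0],"delta_rot":[0,0,0],"grip":1}
    - {"translation":[0,0,0],"delta_rot":[0,0,0],"grip":1}

```text
clock: 19.15
tcp_pos: [515.0, -304.0, 22.9]
tool_rot: [-1.57, -0.005, -1.232]
wrist_force: [0.9, 1.8, 0.5]
gripper_width: 0.352
```

Emit:
servo_tool:
  motion:
    - {"translation":[0,0,0.001],"delta_rot":[0,0,0],"grip":-1}
    - {"translation":[0,0,0],"delta_rot":[0,0,0],"grip":-1}
    - {"translation":[0,0,0],"delta_rot":[0,0,0],"grip":-1}
    - {"translation":[0,0,0],"delta_rot":[0,0,0],"grip":-1}
    - {"translation":[0,0,0],"delta_rot":[0,0,0],"grip":1}
    - {"translation":[0,0,0],"delta_rot":[0,0,0],"grip":1}
    - {"translation":[0,0,0],"delta_rot":[0,0,0],"grip":1}
    - {"translation":[0,0,0],"delta_rot":[0,0,0],"grip":1}
    - {"translation":[0,0,0],"delta_rot":[0,0,0],"grip":1}
    - {"translation":[0,0,0],"delta_rot":[0,0,0],"grip":1}

```text
clock: 20.4
tcp_pos: [515.0, -304.0, 23.4]
tool_rot: [-1.571, -0.005, -1.232]
wrist_force: [1.7, 1.3, -0.1]
gripper_width: 0.359
```

```bash
python3 - <<'E'
from h import *
import pickle
a=snap("side");b=snap("wrist")
pickle.dump((a,b),open('p4.pkl','wb'))
w2=pickle.load(open('p2.pkl','rb'))[1]
s0=pickle.load(open('s0.pkl','rb'))["side"];p2=pickle.load(open('p2.pkl','rb'))[0]
f=lambda i:cv2.resize(i["pixels"][240:300,290:350,::-1],(260,260),interpolation=cv2.INTER_CUBIC)
g=lambda i:cv2.resize(i["pixels"][:,:,::-1],(400,300))
cv2.imwrite('pics/p4.png',np.vstack([np.hstack([f(s0),f(p2),f(a)]),np.hstack([g(w2),g(b)])[:,:780]]))
E
```

```text
(no output)
```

View pics/p4.png

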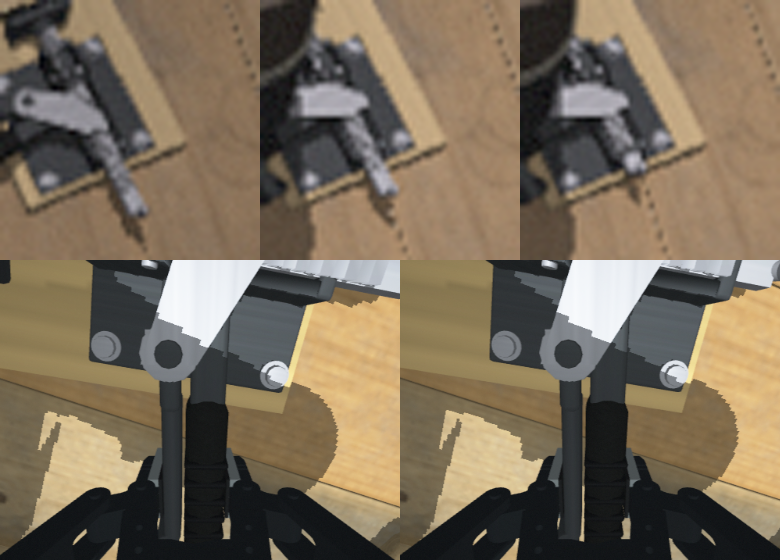

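The rod tail has retreated from (140,213) to (125,195) to (115,163) in the crops, so the strokes are advancing it. The trigger is fully squeezed each time.

Emit:
servo_tool:
  motion:
    - {"translation":[0,0,0.001],"delta_rot":[0,0,0],"grip":-1}
    - {"translation":[0,0,0],"delta_rot":[0,0,0],"grip":-1}
    - {"translation":[0,0,0],"delta_rot":[0,0,0],"grip":-1}
    - {"translation":[0,0,0],"delta_rot":[0,0,0],"grip":-1}
    - {"translation":[0,0,0],"delta_rot":[0,0,0],"grip":1}
    - {"translation":[0,0,0],"delta_rot":[0,0,0],"grip":1}
    - {"translation":[0,0,0],"delta_rot":[0,0,0],"grip":1}
    - {"translation":[0,0,0],"delta_rot":[0,0,0],"grip":1}
    - {"translation":[0,0,0],"delta_rot":[0,0,0],"grip":1}
    - {"translation":[0,0,0],"delta_rot":[0,0,0],"grip":1}

```text
clock: 21.75
tcp_pos: [514.9, -304.0, 23.9]
tool_rot: [-1.573, -0.004, -1.232]
wrist_force: [0.0, 1.8, 0.5]
gripper_width: 0.355
```

Emit:
servo_tool:
  motion:
    - {"translation":[0,0.001,0.001],"delta_rot":[0,0,0],"grip":-1}
    - {"translation":[0,0,0],"delta_rot":[0,0,0],"grip":-1}
    - {"translation":[0,0,0],"delta_rot":[0,0,0],"grip":-1}
    - {"translation":[0,0,0],"delta_rot":[0,0,0],"grip":-1}
    - {"translation":[0,0,0],"delta_rot":[0,0,0],"grip":1}
    - {"translation":[0,0,0],"delta_rot":[0,0,0],"grip":1}
    - {"translation":[0,0,0],"delta_rot":[0,0,0],"grip":1}
    - {"translation":[0,0,0],"delta_rot":[0,0,0],"grip":1}
    - {"translation":[0,0,0],"delta_rot":[0,0,0],"grip":1}
    - {"translation":[0,0,0],"delta_rot":[0,0,0],"grip":1}

```text
clock: 23.0
tcp_pos: [513.0, -298.1, 22.9]
tool_rot: [-1.575, 0.004, -1.238]
wrist_force: [0.7, 2.8, 0.5]
gripper_width: 0.496
```

Emit:
servo_tool:
  motion:
    - {"translation":[0,0,0],"delta_rot":[0,0,0],"grip":1}
    - {"translation":[0,0,0],"delta_rot":[0,0,0],"grip":1}
    - {"translation":[0,0,0],"delta_rot":[0,0,0],"grip":1}
    - {"translation":[0,0,0],"delta_rot":[0,0,0],"grip":1}
    - {"translation":[0,0,0],"delta_rot":[0,0,0],"grip":1}
    - {"translation":[0,0,0],"delta_rot":[0,0,0],"grip":1}
    - {"translation":[0,0,0],"delta_rot":[0,0,0],"grip":1}
    - {"translation":[0,0,0],"delta_rot":[0,0,0],"grip":1}
    - {"translation":[0,0,0],"delta_rot":[0,0,0],"grip":1}
    - {"translation":[0,0,0],"delta_rot":[0,0,0],"grip":1}

```text
clock: 24.25
tcp_pos: [513.0, -298.1, 22.9]
tool_rot: [-1.575, 0.004, -1.238]
wrist_force: [1.5, 2.4, 0.0]
gripper_width: 0.497
```

```bash
python3 - <<'E'
from h import *
import pickle
a=snap("side");b=snap("scene")
d=pickle.load(open('s0.pkl','rb'))
f=lambda i:cv2.resize(i["pixels"][155:205,235:290,::-1],(330,300),interpolation=cv2.INTER_CUBIC)
g=lambda i:cv2.resize(i["pixels"][175:235,225:335,::-1],(400,218),interpolation=cv2.INTER_CUBIC)
h=lambda i:cv2.resize(i["pixels"][225:300,260:350,::-1],(330,275),interpolation=cv2.INTER_CUBIC)
A=np.hstack([f(d["side"]),f(a)]);B=np.hstack([h(d["side"]),h(a)])
cv2.imwrite('pics/p6.png',np.vstack([A,B]))
c=np.hstack([g(d["scene"]),g(b)]);cv2.imwrite('pics/p6b.png',c)
print(env.state()["wrist_force"])
E
```

```text
[0.90158556 1.64244073 0.84881205]
```

View pics/p6.png

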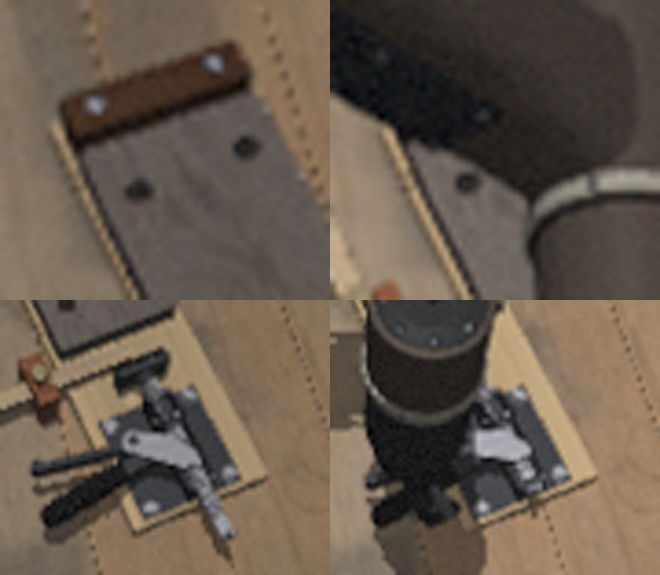

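View pics/p6b.png

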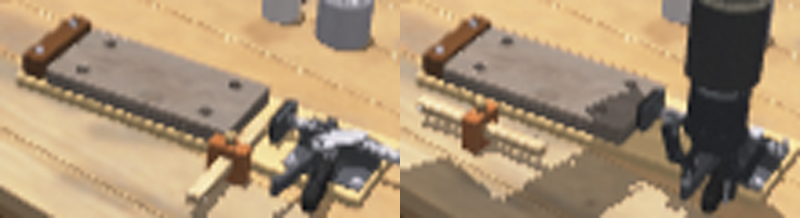

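The pictures show the jaw against the plank and the plank shifted towards the stop. As a check, a slightly firmer squeeze of 25 N should barely change the opening if the plank is home.

Emit:
servo_tool:
  motion:
    - {"translation":[0,0,0],"delta_rot":[0,0,0],"grip":1}
    - {"translation":[0,0,0],"delta_rot":[0,0,0],"grip":1}
    - {"translation":[0,0,0],"delta_rot":[0,0,0],"grip":1}
    - {"translation":[0,0,0],"delta_rot":[0,0,0],"grip":1}
    - {"translation":[0,0,0],"delta_rot":[0,0,0],"grip":1}
    - {"translation":[0,0,0],"delta_rot":[0,0,0],"grip":1}
    - {"translation":[0,0,0],"delta_rot":[0,0,0],"grip":1}
    - {"translation":[0,0,0],"delta_rot":[0,0,0],"grip":1}
    - {"translation":[0,0,0],"delta_rot":[0,0,0],"grip":1}
    - {"translation":[0,0,0],"delta_rot":[0,0,0],"grip":1}
  squeeze: 25

```text
clock: 25.6
tcp_pos: [513.0, -298.1, 22.9]
tool_rot: [-1.575, 0.004, -1.238]
wrist_force: [0.8, 2.0, 0.2]
gripper_width: 0.496
```

The opening did not change (0.496, about 42 mm), so this is a hard stall and the plank is home. I'm handing in.

```bash
python3 -c "
from plant import env
print(env.close_job())"
```

```text
the job is handed in; nothing more can be done
None
```

The job is handed in: the gauge is out of the jig and flat on the bench, and the plank is pushed home with the trigger still held squeezed at 25 N.

- **Gauge:** I gripped it by its stock, lifted it clear, turned it a quarter turn and set it down at about (426, 13) mm. The wrist force showed it resting on the bench before I let go, and later pictures show it flat and off the jig.
- **Clamping:** I pumped the trigger at 20 N. Five strokes were full (about 30 mm over handle and trigger), and the sixth stalled at about 42 mm, within the 39 to 44 mm expected for a plank that is home.
- **Last checks:** Raising the squeeze from 20 to 25 N left the opening unchanged at 0.496, which points to a hard stall rather than friction. Pictures show the jaw against the plank and the plank moved about 4 to 5 mm towards the stop.
- **Not directly seen:** I could not measure the joint between plank and stop to the millimetre. The arm hid part of it from the side camera, and the pictures are coarse (about 4 mm per pixel). No check failed or disagreed, and the last wrist forces I read were under 3 N.

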